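# Make up a laptop kit and a tablet kit at the IT hand-out desk

### The job

Make up the two hand-out kits from the stock on the desk. The laptop kit, in the three-pocket tray, gets the mouse, the large power adapter and one network adapter; the tablet kit, in the two-pocket tray, gets the small power adapter and the other network adapter, each lying flat in the pocket of its size. Set the things down rather than dropping them, and leave the webcam, the mug and the stapler where they are.

Things in the scene. Friction and masses are not known exactly. Their poses are not given: they have to be found in the camera images.
- laptop_tray: The larger kit tray, grey plastic, 140 (x) by 234 mm (y), three pockets. Fixed. Floor 3 mm thick, ribs and rim 9 mm above the desk. Origin: centre of its underside; pockets in a row along y, centred at x = 0, 11 mm larger all round than the thing that lies in them, length along x: network adapter (91 by 50 mm) at y = -84, large power adapter (104 by 72) at y = -15, mouse (124 by 80) at y = +69 mm.
- tablet_tray: The smaller kit tray, grey plastic, 107 (x) by 132 mm (y), two pockets. Fixed. Floor 3 mm thick, ribs and rim 9 mm above the desk. Origin: centre of its underside; pockets in a row along y, centred at x = 0, 11 mm larger all round than the thing that lies in them, length along x: network adapter (91 by 50 mm) at y = -33, small power adapter (82 by 58) at y = +29 mm.
- mouse: Black computer mouse, 102 mm long (along its x, wheel at +x), 58 mm wide (along its y), 36 mm high; flanks upright to 20 mm above its underside, domed above. Origin: centre of its underside, z up.
- large_adapter: White plug-in power adapter lying flat: a box 62 mm (along its x) by 50 mm (along its y) by 30 mm high, with two round mains pins standing 19 mm out of its +x face at mid height (overall length 81 mm). Origin: centre of the box's underside (pins not counted), z up.
- small_adapter: White plug-in power adapter lying flat: a box 40 mm (along its x) by 36 mm (along its y) by 26 mm high, with two round mains pins standing 19 mm out of its +x face at mid height (overall length 59 mm). Origin: centre of the box's underside (pins not counted), z up.
- dongle_a: One of two identical black USB network adapters lying flat: a stick 54 mm (along its x) by 28 mm (along its y) by 20 mm high, with a steel USB plug 12 mm wide standing 15 mm out of its +x face (overall length 69 mm). Origin: centre of the stick's underside (plug not counted), z up. The two are interchangeable.
- dongle_b: One of two identical black USB network adapters lying flat: a stick 54 mm (along its x) by 28 mm (along its y) by 20 mm high, with a steel USB plug 12 mm wide standing 15 mm out of its +x face (overall length 69 mm). Origin: centre of the stick's underside (plug not counted), z up. The two are interchangeable.
- webcam: Black webcam, not part of either kit: a round-ended bar 92 mm (along its x) by 30 mm by 28 mm high with a lens standing 5 mm out of its -y face. It lies among the stock and is to be left there. Origin: centre of its underside.
- mug: White ceramic mug, 82 mm across and 85 mm high, handle at its +y, standing beside the trays; leave it. Origin: centre of its underside.
- stapler: Black desk stapler, 125 mm (along its x) by 34 mm by 52 mm high, standing beside the trays; leave it. Origin: centre of its underside.
Not all that is in view belongs to the job. What is shaped like the large_adapter but orange or yellow is not meant.

How it is judged (in metres and radians):
At the end, for the whole second after the job is handed in: Each of the five things lies flat (0.05 rad) on the floor (3 mm) of its own pocket of its own tray, either way round, inside the ribs (14 mm across the pocket; along it mouse 13.5, power adapters 23.5, network adapters 21 mm), at rest; webcam, mug and stapler moved less than 30 mm (x of mouse in the frame of laptop_tray between -0.0135 and 0.0135 m and y of mouse in the frame of laptop_tray between 0.055 and 0.083 m and z of mouse in the frame of laptop_tray between 0 and 0.0058 m and angle between each of mouse, large_adapter, small_adapter's own z axis and vertical below 0.05 rad and x of large_adapter in the frame of laptop_tray between -0.0235 and 0.0235 m and y of large_adapter in the frame of laptop_tray between -0.029 and -0.001 m and z of large_adapter in the frame of laptop_tray between 0 and 0.0058 m and x of small_adapter in the frame of tablet_tray between -0.0235 and 0.0235 m and y of small_adapter in the frame of tablet_tray between 0.015 and 0.043 m and z of small_adapter in the frame of tablet_tray between 0 and 0.0058 m and (((x of dongle_a in the frame of laptop_tray between -0.021 and 0.021 m and y of dongle_a in the frame of laptop_tray between -0.098 and -0.07 m and z of dongle_a in the frame of laptop_tray between 0 and 0.0058 m and angle between dongle_a's own z axis and vertical below 0.05 rad) and (x of dongle_b in the frame of tablet_tray between -0.021 and 0.021 m and y of dongle_b in the frame of tablet_tray between -0.047 and -0.019 m and z of dongle_b in the frame of tablet_tray between 0 and 0.0058 m and angle between dongle_b's own z axis and vertical below 0.05 rad)) or ((x of dongle_b in the frame of laptop_tray between -0.021 and 0.021 m and y of dongle_b in the frame of laptop_tray between -0.098 and -0.07 m and z of dongle_b in the frame of laptop_tray between 0 and 0.0058 m and angle between dongle_b's own z axis and vertical below 0.05 rad) and (x of dongle_a in the frame of tablet_tray between -0.021 and 0.021 m and y of dongle_a in the frame of tablet_tray between -0.047 and -0.019 m and z of dongle_a in the frame of tablet_tray between 0 and 0.0058 m and angle between dongle_a's own z axis and vertical below 0.05 rad))) and linear speed of each of mouse, large_adapter, small_adapter, dongle_a, dongle_b below 0.02 m/s and distance of each of webcam, mug, stapler from where it was at the start of the episode below 0.03 m); the robot touches nothing.
It fails at once if the webcam, the mug or the stapler is moved more than 30 mm from its place (distance of any of webcam, mug, stapler from where it was at the start of the episode above 0.03 m).
It fails at once if a kit part is dropped or thrown (out of the fingers and faster than 0.9 m/s: a fall of over 40 mm) ((contact force between the fingers and mouse below 0.05 N and linear speed of mouse above 0.9 m/s) or (contact force between the fingers and large_adapter below 0.05 N and linear speed of large_adapter above 0.9 m/s) or (contact force between the fingers and small_adapter below 0.05 N and linear speed of small_adapter above 0.9 m/s) or (contact force between the fingers and dongle_a below 0.05 N and linear speed of dongle_a above 0.9 m/s) or (contact force between the fingers and dongle_b below 0.05 N and linear speed of dongle_b above 0.9 m/s)).
It also fails if it takes over 128 s, if anything falls off the work surface, if the arm or the gripper's body presses on something with over 40 N, if the wrist force passes 120 N, or if a joint passes its speed limit or range.

### The arm

A 6-joint arm with a two-finger parallel gripper is mounted at the origin on the work surface. World frame = base frame: x ahead of the robot, y to its left, z up, the work surface at z = 0. Lengths are in mm, angles in rad, forces in N, time in s.
With the tool pointing down it reaches from about 275 to 1000 mm from the base axis. Payload 8.4 kg.
Tool frame: the origin (TCP) lies on the centre line of the jaws, within the pads' length; the fingertips stand 17 mm ahead of it and the grasp point (between the pads) lies 2 mm behind it; z points along the fingers, y is the line along which they close (so a half turn about z gives the same grasp; the last joint's range is limited). The gripper opens to 85 mm and grips with 20 to 120 N. Pads are 22 mm wide; open, the fingers measure 114 mm over their backs; the gripper's body (76 mm by 85 mm) begins 54 mm behind the grasp point. The pads swing forward as they close: fully open they stand 13 mm farther back than shut.
Start: joints at [-1.11, 0.353, 1.633, -0, 1.155, -0.002], TCP at [279.034, -559.257, 248.281] pointing down, gripper open.
Joint ranges: [-2.63, 2.63], [-0.92, 2.1], [0.06, 2.66], [-1.3, 4.44], [0, 2.69], [-3.02, 3.02]. Speed limits (rad/s): [2.22, 2.22, 2.79, 3.14, 3.14, 3.14].

### API

Orientations are given as [roll, pitch, yaw] about the fixed x, y, z axes, in that order (R = Rz(yaw) Ry(pitch) Rx(roll)).
In Python, from rig import r, eyes gives the robot as it stands. The module is installed in compiled form; this text tells all that it offers.
- The arm moves only by the shell command python3 -m inch 'ROWS' [FORCE]. ROWS is JSON, a list of rows, each a list of 7 numbers: the shift along the tool's x, y, z in m, then the turn, a rotation vector about the tool's x, y, z in degrees, then the closure, from -1 (fully open) to 1 (shut). In form: [[x, y, z, rx, ry, rz, gripper], ...]. A call has 1 to 8 rows; each row shifts and turns the commanded pose from where the row before left it, along the tool's axes as they then stand; what a row does not reach is not made up. A row lasts 1/10 s, in which the tool goes at most 50 mm and 8.59 degrees, less where a joint would pass 70% of its speed; a pose out of reach is approached as far as the arm can. A call with a gripper value outside its range is refused whole. The fingers move at their own pace and stop on an object; FORCE is the grip in N (left out, the last holds). Time passes only in rows, so rows that do not move let the fingers close. It gives the time, the measured TCP pose, the force, the opening and the grip force at its end, in the units of the state.
- r.sense(): the state, without advancing time (a new reading comes with each control period).
- eyes.grab_frame(name): name is "scene" or "top" or "wrist"; returns a dict with "img" (400x640x3 uint8, blue, green, red), "fx", "fy", "cx", "cy" (pixels), "D" ([k1, k2, p1, p2, k3] as OpenCV has them; the pictures are not rectified), "R" (3x3) and "t" (3): a world point X has camera coordinates R X + t; the wrist camera has in their place "hand_eye" (4x4, takes a point from camera to tool coordinates, whose origin is the TCP and whose axes are the flange's). Camera axes: x right, y down, z forward; pixel columns grow to the right and rows downward; lengths in mm; the calibration is good to about 2 mm. A picture is of the moment at which its call begins: read the wrist's pose just before it. There is no depth.
- r.sign_off(): hands the job in; it is judged then, once.
The state is a dict: "clock": time; "qpos": joint angles; "qvel": joint speeds; "joint_efforts": joint torques, N m; "eef_pos": TCP position; "tcp_rot": TCP orientation; "contact_force": force on the tool from outside, world axes, zero at the start; "wrist_torque": the same for the moment, N m; "opening": opening from 0.0 (shut) to 1.0 (fully open); "grasp_force": force on a finger pad.
Only numpy, scipy, OpenCV 4.12 (cv2) and the standard library are available. Lean on these libraries where they do the work, as an engineer would, in place of code of your own. Each camera call takes 0.05 s, during which the arm holds its last target. There are 200 camera calls.

## Working session

There is one attempt and no reset: what is moved stays moved. The work goes in short steps, Python scripts to look and compute and a shell command to move; the robot and the scene stay as the last step left them, time stands still between calls to the robot, and variables do not carry over. Pictures are saved under pics/ and viewed, at most 14 in all, crops included, and the job is handed in when it is done.

```bash
mkdir -p pics; python3 - <<'E'
from rig import r, eyes
import cv2,pickle
s=r.sense(); print(s)
for n in ("top","scene"):
    f=eyes.grab_frame(n); cv2.imwrite(f"pics/{n}0.png",f["img"]); pickle.dump(f,open(f"{n}0.pkl","wb"))
    print(n,{k:v for k,v in f.items() if k!="img"})
E
```

```text
{'clock': 0.0, 'qpos': array([-1.11040449e+00,  3.53655863e-01,  1.63413257e+00,  3.64511272e-05,
        1.15522388e+00, -2.37894479e-03]), 'qvel': array([ 8.44577198e-04,  7.36313842e-04,  1.37399443e-05, -1.78418826e-03,
       -2.02275507e-03,  3.26002802e-04]), 'joint_efforts': array([-5.04972428e-03, -6.05261636e+01, -3.42075098e+01, -1.94483837e-04,
        9.32304858e-03,  1.83598792e-05]), 'eef_pos': array([ 278.83545133, -558.83923776,  247.55752855]), 'tcp_rot': array([-3.14017308e+00, -3.67048685e-05,  4.62756020e-01]), 'contact_force': array([-0.79398498,  0.33988071, -0.71331806]), 'wrist_torque': array([0.03635926, 0.04108229, 0.03870708]), 'grasp_force': 0.0, 'opening': 1.0014802416538562}
top {'fx': 431.4112337218774, 'fy': 431.4112337218774, 'cx': 322.17578078505915, 'cy': 200.60125280947574, 'D': array([0.03408985, 0.        , 0.        , 0.        , 0.        ]), 'R': array([[-0.02450683, -0.99960499, -0.0137578 ],
       [-0.99518355,  0.02570044, -0.09460013],
       [ 0.09491634,  0.01137319, -0.99542028]]), 't': array([  25.95851906,  555.68628706, 1102.59172454])}
scene {'fx': 362.52140916267854, 'fy': 362.52140916267854, 'cx': 314.4619238304797, 'cy': 203.51529888069365, 'D': array([-0.08158839,  0.        ,  0.        ,  0.        ,  0.        ]), 'R': array([[-0.71072329,  0.70331219,  0.01497879],
       [ 0.46258713,  0.48329129, -0.74326487],
       [-0.52998636, -0.52132667, -0.66882955]]), 't': array([ 374.47127936, -220.60485098, 1393.31206515])}
```

View pics/top0.png

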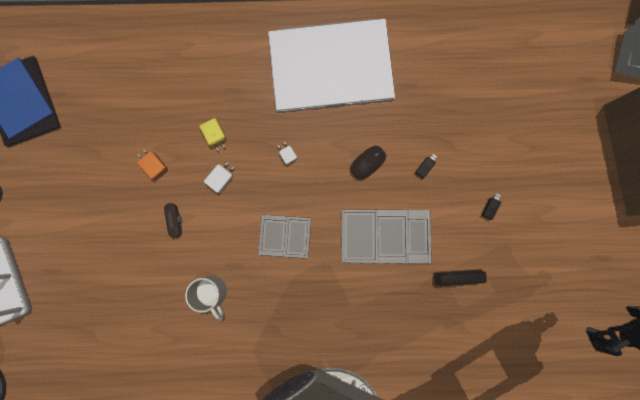

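View pics/scene0.png

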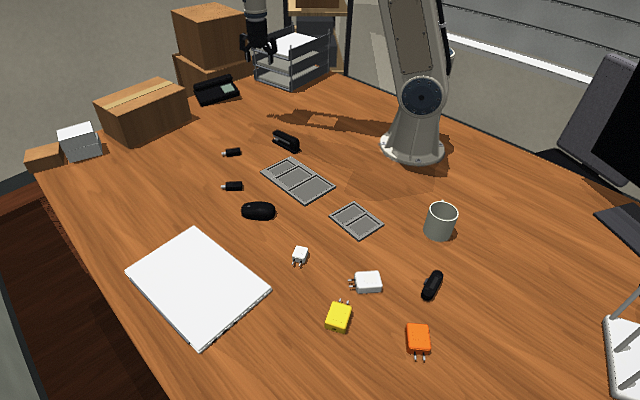

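The top view shows dongles at (426,166) and (491,207), the mouse at (368,162), trays at (386,237) and (285,237), and the webcam at (173,221). For the large adapter there are three candidates: white (218,179), yellow (212,132) and orange (151,166). White fits, since the coloured ones are excluded. The small adapter is the white block at (288,155). I'll confirm this in one enlarged crop.

```bash
cat > h.py <<'E'
import numpy as np, cv2
from scipy.spatial.transform import Rotation as Ro
def K(f): return np.array([[f["fx"],0,f["cx"]],[0,f["fy"],f["cy"]],[0,0,1.]])
def wristRt(f,s):
    T=np.eye(4); T[:3,:3]=Ro.from_euler('xyz',s["tcp_rot"]).as_matrix(); T[:3,3]=s["eef_pos"]
    M=np.linalg.inv(T@f["hand_eye"]); return M[:3,:3],M[:3,3]
def p2w(f,px,z):
    u=cv2.undistortPoints(np.array(px,float).reshape(-1,1,2),K(f),f["D"]).reshape(-1,2)
    d=np.c_[u,np.ones(len(u))]@f["R"]; c=-f["R"].T@f["t"]
    return c+d*((z-c[2])/d[:,2:])
def w2p(f,X): return cv2.projectPoints(np.array(X,float).reshape(-1,1,3),cv2.Rodrigues(f["R"])[0],f["t"],K(f),f["D"])[0].reshape(-1,2)
def rectify(f,c,half,z,mm):
    "orthophoto of plane z: columns = +x... rows: row grows with -x, col grows with -y"
    n=int(2*half/mm); i,j=np.mgrid[0:n,0:n]
    X=np.stack([c[0]+half-i*mm,c[1]+half-j*mm,np.full(i.shape,z)],-1)
    p=w2p(f,X).astype(np.float32).reshape(n,n,2)
    return cv2.remap(f["img"],p[...,0],p[...,1],cv2.INTER_CUBIC)
E
python3 - <<'E'
from h import *; import pickle
f=pickle.load(open("top0.pkl","rb"))
c=f["img"][110:300,130:520]; cv2.imwrite("pics/crop.png",cv2.resize(c,None,fx=2.05,fy=2.05,interpolation=cv2.INTER_CUBIC))
for n,p,z in [("lt",(386,237),9),("tt",(285,237),9),("mouse",(368,162),25),("large",(218,179),30),("small",(288,155),26),("d1",(426,166),20),("d2",(491,207),20),("web",(173,221),28),("mug",(203,295),85),("stap",(460,278),50),("yel",(212,132),30),("or",(151,166),30)]:
    w=p2w(f,[p],z)[0]; print(n,w.round(),np.hypot(*w[:2]).round())
print("lt corners",p2w(f,[(342,210),(430,210),(431,263),(341,262)],9).round()[:,:2].tolist())
print("tt corners",p2w(f,[(262,216),(311,218),(308,258),(259,254)],9).round()[:,:2].tolist())
E
```

```text
lt [ 457. -153.    9.] 482.0
tt [464. 113.   9.] 477.0
mouse [ 655. -111.   25.] 665.0
large [620. 284.  30.] 682.0
small [680.  99.  26.] 687.0
d1 [ 641. -264.   20.] 694.0
d2 [ 529. -427.   20.] 679.0
web [513. 402.  28.] 651.0
mug [328. 306.  85.] 449.0
stap [ 351. -328.   50.] 480.0
yel [746. 299.  30.] 804.0
or [659. 460.  30.] 803.0
lt corners [[531.0, -40.0], [526.0, -272.0], [387.0, -267.0], [395.0, -33.0]]
tt corners [[521.0, 173.0], [512.0, 43.0], [408.0, 53.0], [421.0, 182.0]]
```

View pics/crop.png

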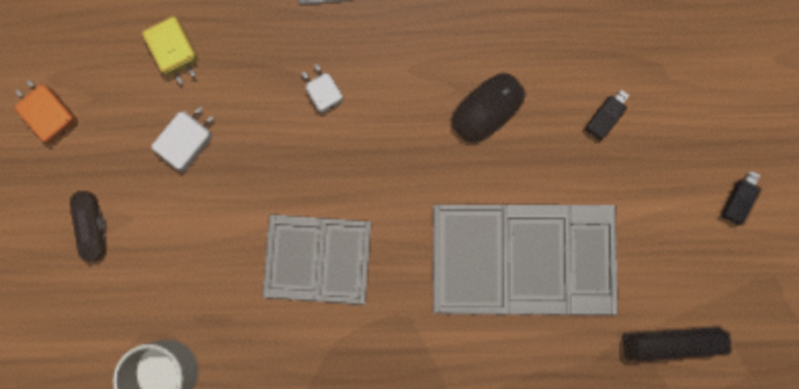

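The crop confirms it: white large adapter at (182,141), about 62×50 and larger than the small one at (323,93). Yellow (168,46) and orange (44,113) are the decoys. The +y pockets lie on the left, as described. Next I'll fit poses by silhouette.

```bash
cat > fit.py <<'E'
from h import *
from scipy.optimize import minimize
def box(l,w,z0,z1): return np.array([[a*l/2,b*w/2,z] for a in(-1,1) for b in(-1,1) for z in(z0,z1)])
def ell():
    t=np.linspace(0,2*np.pi,40); sg=lambda v:np.sign(v)*abs(v)**.8
    return np.vstack([np.c_[51*sg(np.cos(t)),29*sg(np.sin(t)),np.full(40,z)] for z in(0,20)]+[np.array([[0,0,36.]])])
MOD=dict(mouse=ell(),large=box(62,50,0,30),small=box(40,36,0,26),dongle=box(54,28,0,20),lt=box(140,234,0,9),tt=box(107,132,0,9),web=box(92,30,0,28))
def place(m,p): 
    R=Ro.from_euler('z',p[2]).as_matrix(); return m@R.T+[p[0],p[1],p[3] if len(p)>3 else 0]
def mask(img,kind):
    h=cv2.cvtColor(img,cv2.COLOR_BGR2HSV); s,v=h[...,1].astype(int),h[...,2].astype(int)
    if kind=="white": m=(s<70)&(v>130)
    elif kind=="grey": m=(s<70)&(v>70)
    else: m=(img.max(2)<60)
    return m.astype(np.uint8)
def fit(f,name,p0,kind,up=4):
    m=MOD[name]; q=w2p(f,place(m,p0)); lo=np.maximum(q.min(0).astype(int)-14,0); hi=q.max(0).astype(int)+15
    img=cv2.resize(f["img"][lo[1]:hi[1],lo[0]:hi[0]],None,fx=up,fy=up,interpolation=cv2.INTER_CUBIC)
    M=mask(img,kind); M=cv2.morphologyEx(M,cv2.MORPH_OPEN,np.ones((2*up+1,)*2)) if kind!="grey" else cv2.morphologyEx(M,cv2.MORPH_CLOSE,np.ones((3*up,)*2))
    n,L,st,_=cv2.connectedComponentsWithStats(M); M=(L==1+st[1:,4].argmax()).astype(np.float32)
    def cost(p):
        h=cv2.convexHull(((w2p(f,place(m,p))-lo+.5)*up-.5).astype(np.float32))
        A=np.zeros(M.shape,np.uint8); cv2.fillConvexPoly(A,np.round(h*16).astype(np.int32),1,shift=4)
        return 1-(A*M).sum()/np.maximum(A,M).sum()
    best=None
    for dy in(-.25,0,.25):
        s=minimize(cost,[p0[0],p0[1],p0[2]+dy],method="Nelder-Mead",options=dict(initial_simplex=np.array([p0[0],p0[1],p0[2]+dy])+np.array([[0,0,0],[8,0,0],[0,8,0],[0,0,.15]])))
        if best is None or s.fun<best.fun: best=s
    return best.x,1-best.fun
E
python3 - <<'E'
from fit import *; import pickle
f=pickle.load(open("top0.pkl","rb"))
v=f["img"].copy(); v=cv2.resize(v,None,fx=2,fy=2)
for n,p,k in [("lt",(457,-153,-.02),"grey"),("tt",(464,113,-.08),"grey"),("mouse",(655,-111,-.8),"black"),("large",(620,284,-.75),"white"),("small",(680,99,.4),"white"),("dongle",(641,-264,-.6),"black"),("dongle",(529,-427,-.4),"black"),("web",(513,402,1.6),"black")]:
    x,i=fit(f,n,p,k); print(n,x.round(3),round(i,3))
    h=cv2.convexHull(w2p(f,place(MOD[n],x)).astype(np.float32)); cv2.polylines(v,[np.round((h+.5)*2-.5).astype(np.int32)],True,(0,255,0),1)
cv2.imwrite("pics/fit.png",v[200:600,220:1020])
E
```

```text
lt [ 4.59393e+02 -1.52408e+02 -2.90000e-02] 0.996
tt [ 4.65777e+02  1.14364e+02 -9.90000e-02] 0.984
mouse [ 656.676 -111.055   -0.872] 0.864
large [624.578 286.886  -0.698] 0.845
small [6.83446e+02 1.01391e+02 5.16000e-01] 0.869
dongle [ 624.544 -249.127   -0.913] 0.264
dongle [ 5.27053e+02 -4.27044e+02 -5.11000e-01] 0.763
web [465.46  410.956   2.45 ] 0.106
```

View pics/fit.png

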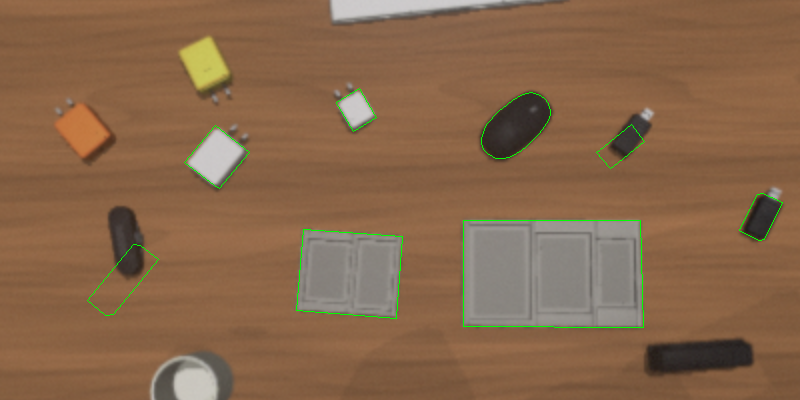

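The tray, adapter, mouse and second dongle outlines sit well; the first dongle at (628,132) and the webcam fits are off because of the black threshold. I'll loosen it.

```bash
sed -i 's/img.max(2)<60/img.max(2)<82/; s/(s<70)&(v>130)/(s<90)\&(v>95)/' fit.py; python3 - <<'E'
from fit import *; import pickle
f=pickle.load(open("top0.pkl","rb"))
for n,p,k in [("mouse",(655,-111,-.8),"black"),("large",(620,284,-.75),"white"),("small",(680,99,.4),"white"),("dongle",(637,-262,-.6),"black"),("dongle",(529,-427,-.4),"black"),("web",(513,402,1.6),"black")]:
    x,i=fit(f,n,p,k); print(n,x.round(3),round(i,3))
def pk(t,x,y): c,s=np.cos(t[2]),np.sin(t[2]); return np.round([t[0]+c*x-s*y,t[1]+s*x+c*y])
lt=(459.4,-152.4,-.029); tt=(465.8,114.4,-.099)
print([pk(lt,0,y) for y in(-84,-15,69)],[pk(tt,0,y) for y in(-33,29)])
E
```

```text
mouse [ 656.453 -110.845   -0.888] 0.964
large [624.723 288.524  -0.763] 0.877
small [6.83923e+02 1.02020e+02 5.20000e-01] 0.909
dongle [ 638.652 -261.781   -0.709] 0.898
dongle [ 5.26344e+02 -4.27305e+02 -5.09000e-01] 0.875
web [516.032 405.421   3.323] 0.82
[array([ 457., -236.]), array([ 459., -167.]), array([461., -83.])] [array([463.,  82.]), array([469., 143.])]
```

```bash
cat > go.py <<'E'
import sys,numpy as np
from rig import r
from h import Ro
def d(x,y,z,yaw,s=None):
    s=s or r.sense(); R=Ro.from_euler('xyz',s["tcp_rot"]).as_matrix()
    dt=R.T@(np.array([x,y,z])-s["eef_pos"]); t=Ro.from_euler('xyz',[np.pi,0,yaw]).as_matrix()
    print("shift mm",dt.round(1),"rotvec deg",np.degrees(Ro.from_matrix(R.T@t).as_rotvec()).round(1),"n",round(np.linalg.norm(dt)/50,1),"t",round(float(s["clock"]),1),"F",s["contact_force"].round(1),"open",round(float(s["opening"]),3),"grip",round(float(s["grasp_force"]),1))
if __name__=="__main__":
    a=list(map(float,sys.argv[1:])); d(*a)
E
python3 go.py 526.5 -427.3 120 -.509
```

```text
shift mm [280.3  -7.  127.6] rotvec deg [-0.1  0.  55.7] n 6.2 t 0.1 F [-0.1 -0.2  0.9] open 1.002 grip 0.0
```

```bash
python3 -m inch '[[0.04,-0.001,0.018,0,0,0,-0.3],[0.04,-0.001,0.018,0,0,0,-0.3],[0.04,-0.001,0.018,0,0,0,-0.3],[0.04,-0.001,0.018,0,0,0,-0.3],[0.04,-0.001,0.018,0,0,0,-0.3],[0.04,-0.001,0.018,0,0,0,-0.3],[0.04,-0.001,0.018,0,0,0,-0.3]]' 40; python3 -m inch '[[0,0,0,0,0,8,-0.3],[0,0,0,0,0,8,-0.3],[0,0,0,0,0,8,-0.3],[0,0,0,0,0,8,-0.3],[0,0,0,0,0,8,-0.3],[0,0,0,0,0,8,-0.3],[0,0,0,0,0,7.7,-0.3],[0,0,0,0,0,0,-0.3]]'; python3 go.py 526.5 -427.3 25 -.509
python3 - <<'E'
from fit import *
from rig import r,eyes
s=r.sense(); f=eyes.grab_frame("wrist"); f["R"],f["t"]=wristRt(f,s)
x,i=fit(f,"dongle",(526.5,-427,-.51),"black",2); print(x.round(3),round(i,3))
v=f["img"].copy(); h=cv2.convexHull(w2p(f,place(MOD["dongle"],x)).astype(np.float32)); cv2.polylines(v,[h.astype(np.int32)],True,(0,255,0),1)
cv2.imwrite("pics/w1.png",v)
E
```

```text
clock: 0.8
eef_pos: [527.6, -426.9, 121.2]
tcp_rot: [-3.141, 0.0, 0.463]
contact_force: [-0.1, -1.5, 0.3]
opening: 0.645
grasp_force: 0.0
clock: 1.6
eef_pos: [526.2, -427.8, 121.8]
tcp_rot: [-3.141, 0.001, -0.511]
contact_force: [0.4, -0.5, 0.6]
opening: 0.649
grasp_force: 0.0
shift mm [ 0.1 -0.6 96.8] rotvec deg [-0.   0.  -0.1] n 1.9 t 1.6 F [ 0.4 -0.5  0.6] open 0.649 grip 0.0
[ 5.26570e+02 -4.28645e+02 -4.94000e-01] 0.766
```

View pics/w1.png

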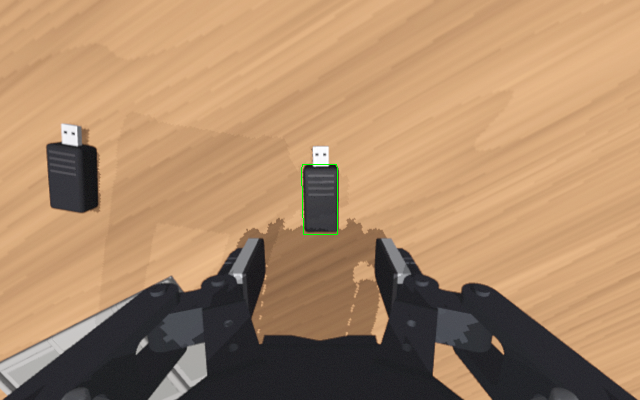

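The wrist view confirms the dongle at (320,200), squarely between the fingers and agreeing with the top-camera fit to about 2 mm. Now I descend and grip.

```bash
python3 -m inch '[[0,0,0.04,0,0,0,-0.3],[0,0,0.035,0,0,0,-0.3],[0,0,0.015,0,0,0,-0.3],[0,0,0.007,0,0,0,-0.3],[0,0,0,0,0,0,-0.3]]' 40; python3 -m inch '[[0,0,0,0,0,0,0.1],[0,0,0,0,0,0,0.4],[0,0,0,0,0,0,0.7],[0,0,0,0,0,0,1],[0,0,0,0,0,0,1],[0,0,0,0,0,0,1]]'
```

```text
clock: 2.15
eef_pos: [526.4, -428.0, 25.0]
tcp_rot: [-3.141, 0.001, -0.508]
contact_force: [-0.1, 0.1, -0.4]
opening: 0.648
grasp_force: 0.0
clock: 2.75
eef_pos: [527.4, -428.8, 27.1]
tcp_rot: [3.141, -0.003, -0.509]
contact_force: [-0.7, -0.8, 7.7]
opening: 0.311
grasp_force: 40.7
```

The contact force and 2 mm rise show the tips touched the desk (they swing forward as they close). The ribs are 9 mm, so I'll regrip 10 mm higher.

```bash
python3 -m inch '[[0,0,0,0,0,0,-0.1],[0,0,0,0,0,0,-0.1],[0,0,-0.01,0,0,0,-0.1],[0,0,0,0,0,0,0.2],[0,0,0,0,0,0,0.5],[0,0,0,0,0,0,1],[0,0,0,0,0,0,1],[0,0,0,0,0,0,1]]'; python3 - <<'E'
from rig import eyes
import cv2
f=eyes.grab_frame("wrist"); cv2.imwrite("pics/w2.png",f["img"])
E
```

```text
clock: 3.55
eef_pos: [528.3, -428.3, 39.0]
tcp_rot: [-3.141, -0.004, -0.509]
contact_force: [-3.2, 9.1, 29.0]
opening: 0.139
grasp_force: 40.1
```

View pics/w2.png

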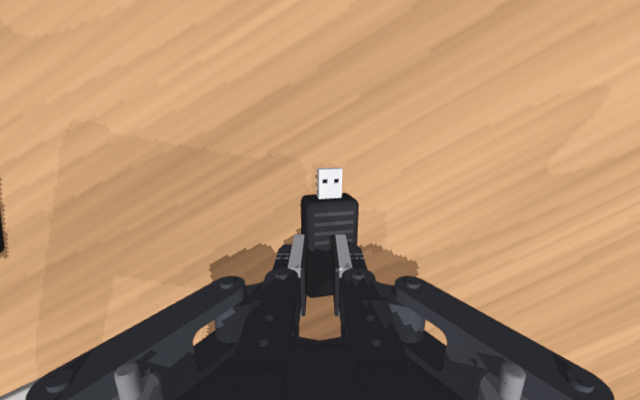

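The fingers rode up and are pinching the dongle's top edge (330,265). So the tips are not low; the earlier rise was pad friction as they swing. I reopen, go back to the earlier depth, and grip.

```bash
python3 -m inch '[[0,0,0,0,0,0,-0.3],[0,0,0,0,0,0,-0.3],[0,0,0,0,0,0,-0.3],[0,0,0.011,0,0,0,-0.3],[0,0,0,0,0,0,-0.3]]'; python3 -m inch '[[0,0,0,0,0,0,0.1],[0,0,0,0,0,0,0.4],[0,0,0,0,0,0,1],[0,0,0,0,0,0,1],[0,0,0,0,0,0,1]]';  python3 -m inch '[[0,0,-0.01,0,0,0,1],[0,0,-0.01,0,0,0,1],[0,0,-0.04,0,0,0,1],[0,0,-0.04,0,0,0,1],[0,0,0,0,0,0,1]]'; python3 - <<'E'
from rig import eyes
import cv2
f=eyes.grab_frame("wrist"); cv2.imwrite("pics/w3.png",f["img"])
E
python3 go.py 449.5 -236 110 -.029
```

```text
clock: 4.1
eef_pos: [525.4, -427.2, 22.2]
tcp_rot: [-3.141, 0.003, -0.509]
contact_force: [-0.0, 0.1, -0.8]
opening: 0.65
grasp_force: 0.1
clock: 4.6
eef_pos: [526.5, -427.9, 24.3]
tcp_rot: [-3.142, 0.0, -0.509]
contact_force: [0.3, -0.7, 0.2]
opening: 0.222
grasp_force: 39.2
clock: 5.1
eef_pos: [529.5, -430.5, 131.5]
tcp_rot: [3.14, -0.01, -0.509]
contact_force: [0.4, -0.9, -0.1]
opening: 0.225
grasp_force: 39.2
shift mm [-163.4 -130.5   17.5] rotvec deg [  0.2  -0.4 -27.5] n 4.2 t 5.2 F [-0.2  0.3 -1.2] open 0.222 grip 39.2
```

View pics/w3.png

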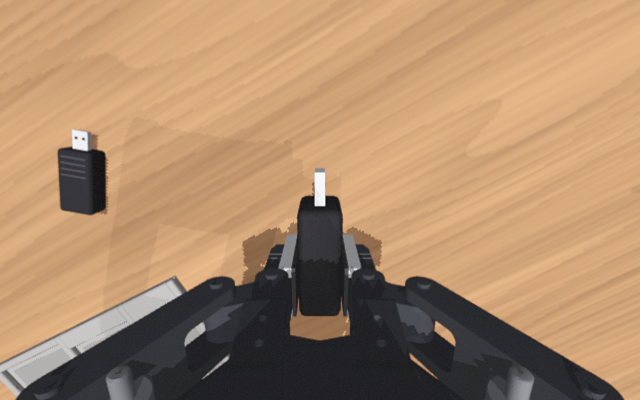

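The fingers riding up rolled the dongle: its narrow side (320,255) now faces up, held across 20 mm. I'll set it back on its side, release it, and look obliquely to learn which face is the top before tipping it flat.

```bash
python3 -m inch '[[0,0,0.04,0,0,0,1],[0,0,0.035,0,0,0,1],[0,0,0.015,0,0,0,1],[0,0,0.005,0,0,0,1],[0,0,0.003,0,0,0,1],[0,0,0,0,0,0,1]]'; python3 -m inch '[[0,0,0.002,0,0,0,1],[0,0,0,0,0,0,0.2],[0,0,0,0,0,0,-0.3],[0,0,0,0,0,0,-0.3]]';  python3 -m inch '[[0,0,-0.03,0,0,0,-0.3],[0,0,-0.04,0,0,0,-0.3],[0,0.04,-0.02,0,0,0,-0.3],[0,0.04,0,0,0,0,-0.3],[0,0,0,0,0,0,-0.3],[0,0,0,0,0,0,-0.3]]'; python3 - <<'E'
from rig import eyes
import cv2
f=eyes.grab_frame("wrist"); cv2.imwrite("pics/w4.png",f["img"])
E
python3 go.py 526.5 -427.3 110 -.509
```

```text
clock: 5.75
eef_pos: [527.0, -428.5, 27.2]
tcp_rot: [3.141, -0.001, -0.509]
contact_force: [0.5, -0.0, 0.1]
opening: 0.223
grasp_force: 39.2
clock: 6.15
eef_pos: [526.6, -428.2, 24.8]
tcp_rot: [3.141, -0.001, -0.509]
contact_force: [-0.1, 0.1, -0.5]
opening: 0.649
grasp_force: 0.0
clock: 6.75
eef_pos: [486.8, -498.3, 114.3]
tcp_rot: [-3.141, 0.0, -0.511]
contact_force: [-0.6, -0.3, -0.2]
opening: 0.648
grasp_force: 0.0
shift mm [  0.1 -80.4   4. ] rotvec deg [-0.   0.  -0.1] n 1.6 t 6.8 F [-0.9  0.6 -0. ] open 0.652 grip 0.0
```

View pics/w4.png

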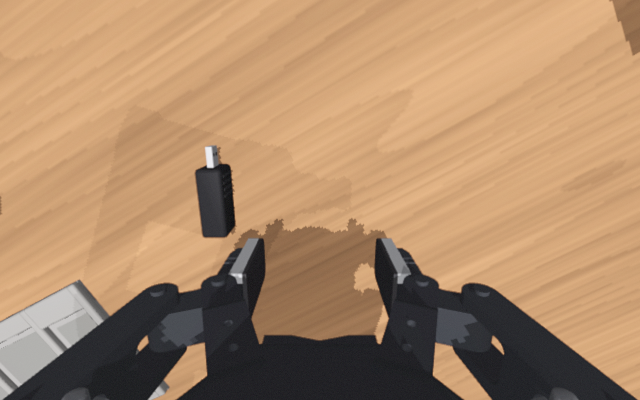

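The ridged top face (230,185) and plug holes (217,152) point to image right, tool +y. So I push the upper part toward −y with shut fingers from this side.

```bash
python3 -m inch '[[0,0,0.04,0,0,0,1],[0,0,0.034,0,0,0,1],[0,-0.04,0,0,0,0,1],[0,-0.008,0,0,0,0,1],[0,-0.004,0,0,0,0,1],[0,-0.004,0,0,0,0,1],[0,-0.004,0,0,0,0,1],[0,-0.004,0,0,0,0,1]]';  python3 -m inch '[[0,-0.004,0,0,0,0,1],[0,-0.004,0,0,0,0,1],[0,-0.004,0,0,0,0,1],[0,-0.004,0,0,0,0,1],[0,0,0,0,0,0,1],[0,0,0,0,0,0,1]]'; python3 -m inch '[[0,0.02,0,0,0,0,0],[0,0,-0.04,0,0,0,-0.3],[0,-0.03,-0.04,0,0,0,-0.3],[0,-0.01,0,0,0,0,-0.3],[0,0,0,0,0,0,-0.3]]'; python3 - <<'E'
from fit import *
from rig import r,eyes
s=r.sense(); f=eyes.grab_frame("wrist"); f["R"],f["t"]=wristRt(f,s)
x,i=fit(f,"dongle",(520,-419,-.51),"black",2); print(x.round(3),round(i,3))
v=f["img"].copy(); h=cv2.convexHull(w2p(f,place(MOD["dongle"],x)).astype(np.float32)); cv2.polylines(v,[h.astype(np.int32)],True,(0,255,0),1)
cv2.imwrite("pics/w5.png",v)
import go; go.d(x[0],x[1],25,x[2],s)
E
```

```text
clock: 7.6
eef_pos: [518.7, -442.3, 40.7]
tcp_rot: [3.141, -0.001, -0.51]
contact_force: [-0.6, -0.3, 0.1]
opening: 0.003
grasp_force: 0.2
clock: 8.2
eef_pos: [526.5, -427.8, 40.2]
tcp_rot: [-3.141, 0.0, -0.509]
contact_force: [-0.4, -0.1, 0.8]
opening: 0.0
grasp_force: 0.3
clock: 8.7
eef_pos: [536.7, -410.6, 121.2]
tcp_rot: [3.142, -0.002, -0.508]
contact_force: [-0.8, 0.8, 0.2]
opening: 0.652
grasp_force: 0.0
[ 5.37651e+02 -4.12165e+02 -5.21000e-01] 0.751
shift mm [ 1.5  0.9 96.2] rotvec deg [ 0.  -0.1  0.7] n 1.9 t 8.7 F [-0.8  0.8  0.2] open 0.652 grip 0.0
```

View pics/w5.png

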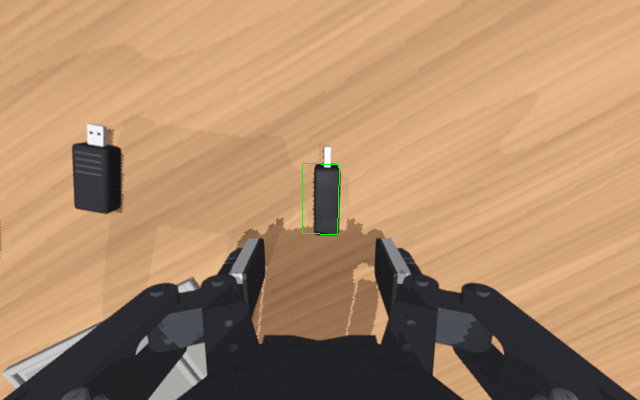

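```bash
python3 - <<'E'
import cv2,numpy as np
a=cv2.imread("pics/w4.png")[135:250,180:250]; b=cv2.imread("pics/w5.png")
from rig import eyes
c=eyes.grab_frame("wrist")["img"]; b=c[135:250,285:355]
o=np.hstack([cv2.resize(i,None,fx=5,fy=5,interpolation=cv2.INTER_CUBIC) for i in(a,b)])
o=(255*(o/255.)**.45).astype(np.uint8); cv2.imwrite("pics/cmp.png",o)
E
```

```text
(no output)
```

View pics/cmp.png

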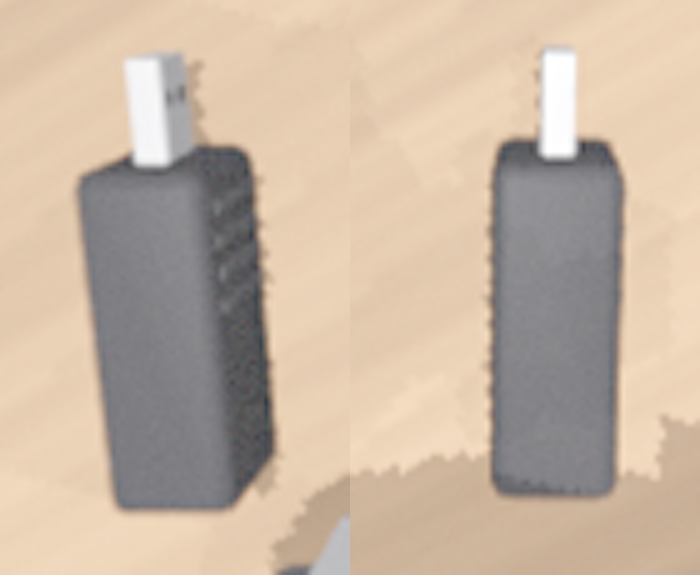

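The left crop confirms the top face points to tool +y. The right crop shows the dongle only slid, still on its side (low desk friction). Instead I'll grip it near its upper edge, tilt the tool about 48° and let it settle flat.

```bash
python3 - <<'E'
from fit import *
from rig import r,eyes
import go
MOD["side"]=box(54,20,0,28)
s=r.sense(); f=eyes.grab_frame("wrist"); f["R"],f["t"]=wristRt(f,s)
x,i=fit(f,"side",(537,-411,-.51),"black",2); print(x.round(3),round(i,3)); go.d(x[0],x[1],32,x[2],s)
E
```

```text
[ 5.35855e+02 -4.15668e+02 -5.16000e-01] 0.869
shift mm [ 3.2  4.  87.1] rotvec deg [0.  0.1 0.4] n 1.7 t 8.8 F [-0.2 -0.2 -0.4] open 0.647 grip 0.0
```

```bash
python3 -m inch '[[0.003,0.004,0.04,0,0,0,-0.3],[0,0,0.04,0,0,0,-0.3],[0,0,0.007,0,0,0,0],[0,0,0,0,0,0,0.2],[0,0,0,0,0,0,0.4],[0,0,0,0,0,0,1],[0,0,0,0,0,0,1],[0,0,0,0,0,0,1]]' 40; python3 -m inch '[[0,0,-0.01,0,0,0,1],[0,0,-0.04,0,0,0,1],[0,0,-0.02,0,0,0,1],[0,0,0,-8,0,0,1],[0,0,0,-8,0,0,1],[0,0,0,-8,0,0,1],[0,0,0,-8,0,0,1],[0,0,0,0,0,0,1]]'; python3 -m inch '[[0,0,0,-8,0,0,1],[0,0,0,-8,0,0,1],[0,0,0,0,0,0,1],[0,0,0,0,0,0,1]]'; python3 - <<'E'
from rig import r
from h import *
s=r.sense(); R=Ro.from_euler('xyz',s["tcp_rot"]).as_matrix()
print("world-down in tool axes",(R.T@[0,0,-1]).round(3))
E
```

```text
clock: 9.65
eef_pos: [537.7, -416.2, 35.0]
tcp_rot: [3.141, -0.003, -0.509]
contact_force: [-0.8, -0.2, 5.9]
opening: 0.221
grasp_force: 41.4
clock: 10.45
eef_pos: [537.9, -412.8, 102.4]
tcp_rot: [2.58, 0.002, -0.505]
contact_force: [0.0, 0.2, -0.9]
opening: 0.219
grasp_force: 40.6
clock: 10.85
eef_pos: [536.7, -415.2, 102.7]
tcp_rot: [2.309, 0.002, -0.509]
contact_force: [-0.3, 0.4, 0.2]
opening: 0.215
grasp_force: 40.6
world-down in tool axes [ 0.002 -0.74   0.673]
```

```bash
python3 -m inch '[[0,-0.022,0.02,0,0,0,1],[0,-0.022,0.02,0,0,0,1],[0,-0.004,0.0035,0,0,0,1],[0,-0.002,0.002,0,0,0,1],[0,0,0,0,0,0,1]]'; python3 -m inch '[[0,-0.001,0.001,0,0,0,1],[0,-0.001,0.001,0,0,0,1],[0,0,0,0,0,0,1]]'
```

```text
clock: 11.35
eef_pos: [536.9, -416.7, 37.0]
tcp_rot: [2.305, -0.001, -0.511]
contact_force: [-0.3, 0.0, -0.6]
opening: 0.22
grasp_force: 40.6
clock: 11.65
eef_pos: [536.9, -415.9, 33.4]
tcp_rot: [2.304, -0.001, -0.509]
contact_force: [-1.2, 0.2, -0.9]
opening: 0.216
grasp_force: 40.6
```

Now about 3 mm above the desk by estimate; I open a little, then withdraw along the tool axis.

```bash
python3 -m inch '[[0,-0.001,0.001,0,0,0,0.6],[0,0,0,0,0,0,0.4],[0,0,0,0,0,0,0.3],[0,0,-0.005,0,0,0,0.3],[0,0,-0.01,0,0,0,0.3],[0,0,-0.02,0,0,0,0.2],[0,0,-0.04,0,0,0,0],[0,0,-0.04,0,0,0,-0.3]]'; python3 -m inch '[[0,0,-0.02,8,0,0,-0.3],[0,0,0,8,0,0,-0.3],[0,0,0,8,0,0,-0.3],[0,0,0,8,0,0,-0.3],[0,0,0,8,0,0,-0.3],[0,0,0,7.7,0,0,-0.3],[0,0,0,0,0,0,-0.3]]'; python3 go.py 537 -412 130 -.509
```

```text
clock: 12.45
eef_pos: [578.9, -339.7, 110.0]
tcp_rot: [2.304, 0.0, -0.51]
contact_force: [0.8, -0.2, 0.3]
opening: 0.646
grasp_force: 0.0
clock: 13.15
eef_pos: [585.5, -330.0, 124.0]
tcp_rot: [3.14, -0.003, -0.512]
contact_force: [0.8, -1.6, -0.8]
opening: 0.651
grasp_force: 0.0
shift mm [-2.1 95.2 -5.9] rotvec deg [ 0.1 -0.2 -0.2] n 1.9 t 13.2 F [ 0.8 -1.6 -0.8] open 0.651 grip 0.0
```

```bash
python3 -m inch '[[0,0.045,0,0,0,0,-0.3],[-0.002,0.045,0,0,0,0,-0.3],[0,0,0,0,0,0,-0.3],[0,0,0,0,0,0,-0.3]]'; python3 - <<'E'
from fit import *
from rig import r,eyes
import go
MOD["side"]=box(54,20,0,28)
s=r.sense(); f=eyes.grab_frame("wrist"); f["R"],f["t"]=wristRt(f,s)
b=None
for n in("dongle","side"):
    x,i=fit(f,n,(537,-412,-.51),"black",2); print(n,x.round(3),round(i,3)); b=b if n!="dongle" else x
go.d(b[0],b[1],25,b[2],s)
cv2.imwrite("pics/w6.png",cv2.resize(f["img"][100:300,180:460],None,fx=2,fy=2))
E
```

```text
clock: 13.55
eef_pos: [540.1, -405.6, 122.6]
tcp_rot: [3.135, 0.0, -0.51]
contact_force: [0.7, 0.6, -0.7]
opening: 0.654
grasp_force: 0.0
dongle [ 5.33524e+02 -4.18555e+02 -5.12000e-01] 0.753
side [ 534.179 -419.612   -0.639] 0.634
shift mm [ 0.6 13.8 97.7] rotvec deg [0.4 0.  0.1] n 2.0 t 13.6 F [ 0.7  0.6 -0.7] open 0.654 grip 0.0
```

View pics/w6.png

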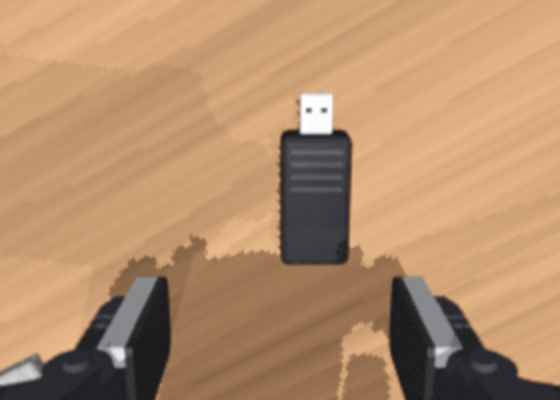

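Flat again with the ridges up (crop (316,195)). I grip at the depth that worked the first time.

```bash
python3 -m inch '[[0.001,0.014,0.03,-0.4,0,0,-0.3],[0,0,0.04,0,0,0,-0.3],[0,0,0.02,0,0,0,-0.3],[0,0,0.008,0,0,0,-0.1],[0,0,0,0,0,0,0.1],[0,0,0,0,0,0,0.1]]' 40; python3 -m inch '[[0,0,0,0,0,0,0.3],[0,0,0,0,0,0,0.5],[0,0,0,0,0,0,1],[0,0,0,0,0,0,1],[0,0,0,0,0,0,1]]'; python3 -m inch '[[0,0,-0.01,0,0,0,1],[0,0,-0.02,0,0,0,1],[0,0,-0.04,0,0,0,1],[0,0,0,0,0,0,1],[0,0,0,0,0,0,1]]';python3 go.py 449.5 -236 95 -.029
```

```text
clock: 14.2
eef_pos: [534.7, -419.3, 25.5]
tcp_rot: [3.129, -0.001, -0.508]
contact_force: [-0.3, -0.4, 0.1]
opening: 0.449
grasp_force: 0.0
clock: 14.7
eef_pos: [534.6, -420.2, 26.2]
tcp_rot: [3.129, -0.003, -0.51]
contact_force: [0.6, 2.2, 6.4]
opening: 0.312
grasp_force: 40.6
clock: 15.2
eef_pos: [534.5, -419.5, 96.3]
tcp_rot: [3.129, -0.003, -0.509]
contact_force: [-0.4, -0.1, -0.9]
opening: 0.311
grasp_force: 39.7
shift mm [-163.7 -118.7   -0.7] rotvec deg [  0.8   0.  -27.5] n 4.0 t 15.2 F [-0.4 -0.1 -0.9] open 0.311 grip 39.7
```

```bash
python3 -m inch '[[-0.0327,-0.0237,0,0,0,0,1],[-0.0327,-0.0237,0,0,0,0,1],[-0.0327,-0.0237,0,0,0,0,1],[-0.0327,-0.0237,0,0,0,0,1],[-0.0327,-0.0237,0,0,0,0,1],[0,0,0,0,0,-7,1],[0,0,0,0,0,-7,1],[0,0,0,0,0,-7,1]]'; python3 -m inch '[[0,0,0,0,0,-6.5,1],[0,0,0,0,0,0,1],[0,0,0,0,0,0,1]]';python3 go.py 449.5 -236 29 -.029
```

```text
clock: 16.0
eef_pos: [448.1, -235.0, 92.3]
tcp_rot: [3.131, 0.006, -0.137]
contact_force: [-0.2, -0.8, -0.8]
opening: 0.315
grasp_force: 39.8
clock: 16.3
eef_pos: [448.4, -235.4, 92.4]
tcp_rot: [3.131, 0.007, -0.033]
contact_force: [-0.5, -0.4, 0.2]
opening: 0.314
grasp_force: 39.7
shift mm [ 1.5 -0.1 63.4] rotvec deg [ 0.6  0.4 -0.2] n 1.3 t 16.3 F [-0.5 -0.4  0.2] open 0.314 grip 39.7
```

```bash
python3 -m inch '[[0.001,0,0.035,0,0,0,1],[0,0,0.02,0,0,0,1],[0,0,0.004,0,0,0,1],[0,0,0.002,0,0,0,1],[0,0,0,0,0,0,1]]'; python3 -m inch '[[0,0,0.001,0,0,0,1],[0,0,0.001,0,0,0,1],[0,0,0,0,0,0,1]]'
```

```text
clock: 16.8
eef_pos: [449.9, -236.5, 32.3]
tcp_rot: [3.131, 0.005, -0.03]
contact_force: [-0.5, 0.0, -1.3]
opening: 0.315
grasp_force: 39.7
clock: 17.1
eef_pos: [449.8, -236.5, 30.3]
tcp_rot: [3.13, 0.005, -0.03]
contact_force: [0.3, -0.6, -0.9]
opening: 0.317
grasp_force: 39.7
```

```bash
python3 -m inch '[[0,0,0.001,0,0,0,1],[0,0,0,0,0,0,1],[0,0,0,0,0,0,0.3],[0,0,0,0,0,0,0.15],[0,0,0,0,0,0,0.15]]'; python3 -m inch '[[0,0,-0.02,0,0,0,0.15],[0,0,-0.04,0,0,0,0.15],[0,0,-0.03,0.6,0.3,0,-0.1],[0,0,0,0,0,0,-0.3]]';python3 go.py 638.7 -261.8 120 -.709
```

```text
clock: 17.6
eef_pos: [449.5, -236.3, 28.8]
tcp_rot: [3.131, 0.006, -0.029]
contact_force: [0.2, 0.0, -0.3]
opening: 0.425
grasp_force: 0.0
clock: 18.0
eef_pos: [452.3, -236.6, 122.5]
tcp_rot: [3.139, -0.006, -0.029]
contact_force: [0.5, 0.1, -0.4]
opening: 0.646
grasp_force: 0.0
shift mm [187.1  19.7   3.6] rotvec deg [ 0.  -0.4 38.9] n 3.8 t 18.0 F [ 0.5  0.1 -0.4] open 0.646 grip 0.0
```

```bash
python3 -m inch '[[0.047,0.005,0,0,0,0,-0.3],[0.047,0.005,0,0,0,0,-0.3],[0.047,0.005,0,0,0,0,-0.3],[0.046,0.005,0,0,0,0,-0.3],[0,0,0,0,0,8,-0.3],[0,0,0,0,0,8,-0.3],[0,0,0,0,0,8,-0.3],[0,0,0,0,0,8,-0.3]]'; python3 -m inch '[[0,0,0,0,0,7,-0.3],[0,0,0,0,0,0,-0.3],[0,0,0,0,0,0,-0.3]]'; cat > look.py <<'E'
import sys
from fit import *
from rig import r,eyes
import go
n,k=sys.argv[1:3]; p=list(map(float,sys.argv[3:7]))
s=r.sense(); f=eyes.grab_frame("wrist"); f["R"],f["t"]=wristRt(f,s)
x,i=fit(f,n,p[:3],k,2); print(x.round(3),round(i,3)); go.d(x[0],x[1],p[3],x[2],s)
cv2.imwrite("pics/last.png",f["img"])
E
python3 look.py dongle black 638.7 -261.8 -.709 25
```

```text
clock: 18.8
eef_pos: [635.9, -260.6, 117.3]
tcp_rot: [3.141, 0.002, -0.594]
contact_force: [0.7, 0.2, 0.2]
opening: 0.65
grasp_force: 0.0
clock: 19.1
eef_pos: [636.0, -260.7, 118.0]
tcp_rot: [3.141, 0.001, -0.706]
contact_force: [-0.1, 0.8, 0.4]
opening: 0.654
grasp_force: 0.0
[ 640.195 -262.491   -0.69 ] 0.652
shift mm [ 4.4 -1.4 93. ] rotvec deg [ 0.1  0.1 -0.9] n 1.9 t 19.1 F [-0.1  0.8  0.4] open 0.654 grip 0.0
```

```bash
python3 -m inch '[[0.004,-0.001,0.035,0,0,0,-0.3],[0,0,0.035,0,0,0,-0.3],[0,0,0.016,0,0,0,-0.3],[0,0,0.007,0,0,0,-0.1],[0,0,0,0,0,0,0.1],[0,0,0,0,0,0,0.1]]' 40; python3 -m inch '[[0,0,0,0,0,0,0.3],[0,0,0,0,0,0,0.5],[0,0,0,0,0,0,1],[0,0,0,0,0,0,1],[0,0,0,0,0,0,1]]'
```

```text
clock: 19.75
eef_pos: [640.9, -263.1, 27.1]
tcp_rot: [-3.142, -0.002, -0.71]
contact_force: [-0.1, -0.6, 0.7]
opening: 0.449
grasp_force: 0.0
clock: 20.25
eef_pos: [641.2, -263.2, 27.7]
tcp_rot: [-3.141, -0.003, -0.71]
contact_force: [-1.3, 0.1, 6.8]
opening: 0.314
grasp_force: 40.2
```

```bash
python3 -m inch '[[0,0,-0.01,0,0,0,1],[0,0,-0.02,0,0,0,1],[0,0,-0.04,0,0,0,1],[0,0,0,0,0,0,1],[0,0,0,0,0,0,1]]';python3 go.py 455 82.3 95 -.099
```

```text
clock: 20.75
eef_pos: [640.9, -263.1, 97.8]
tcp_rot: [-3.141, -0.003, -0.71]
contact_force: [-0.2, 0.4, -0.0]
opening: 0.313
grasp_force: 39.5
shift mm [-366.1 -140.8    1.9] rotvec deg [  0.   -0.2 -35. ] n 7.8 t 20.8 F [-0.2  0.4 -0. ] open 0.313 grip 39.5
```

```bash
python3 -m inch '[[-0.0407,-0.0156,0,0,0,0,1],[-0.0407,-0.0156,0,0,0,0,1],[-0.0407,-0.0156,0,0,0,0,1],[-0.0407,-0.0156,0,0,0,0,1],[-0.0407,-0.0156,0,0,0,0,1],[-0.0407,-0.0156,0,0,0,0,1],[-0.0407,-0.0156,0,0,0,0,1],[-0.0407,-0.0156,0,0,0,0,1]]'; python3 -m inch '[[-0.0407,-0.0156,0,0,0,0,1],[0,0,0,0,0,-7,1],[0,0,0,0,0,-7,1],[0,0,0,0,0,-7,1],[0,0,0,0,0,-7,1],[0,0,0,0,0,-7,1],[0,0,0,0,0,0,1],[0,0,0,0,0,0,1]]';python3 go.py 455 82.3 31 -.099
```

```text
clock: 21.55
eef_pos: [472.7, 45.3, 95.1]
tcp_rot: [3.14, 0.001, -0.71]
contact_force: [0.3, 2.1, 0.9]
opening: 0.312
grasp_force: 39.5
clock: 22.35
eef_pos: [453.3, 82.4, 95.3]
tcp_rot: [3.141, 0.001, -0.103]
contact_force: [0.4, -0.2, 0.3]
opening: 0.315
grasp_force: 39.4
shift mm [ 1.8 -0.1 64.3] rotvec deg [ 0.   0.1 -0.2] n 1.3 t 22.4 F [ 0.4 -0.2  0.3] open 0.315 grip 39.4
```

```bash
python3 -m inch '[[0.002,0,0.035,0,0,0,1],[0,0,0.02,0,0,0,1],[0,0,0.004,0,0,0,1],[0,0,0.002,0,0,0,1],[0,0,0.001,0,0,0,1],[0,0,0.001,0,0,0,1],[0,0,0.001,0,0,0,1],[0,0,0,0,0,0,1]]';python3 go.py 455 82.3 31 -.099
```

```text
clock: 23.15
eef_pos: [456.0, 82.3, 32.2]
tcp_rot: [3.141, -0.0, -0.099]
contact_force: [0.1, -0.3, 0.1]
opening: 0.315
grasp_force: 39.5
shift mm [-1.   0.2  1.2] rotvec deg [ 0. -0. -0.] n 0.0 t 23.1 F [ 0.1 -0.3  0.1] open 0.315 grip 39.5
```

Next is the small adapter at about (683.9, 102.0), yaw 0.52.

```bash
python3 -m inch '[[0,0,0.001,0,0,0,1],[0,0,0,0,0,0,1],[0,0,0,0,0,0,0.3],[0,0,0,0,0,0,0.15],[0,0,0,0,0,0,0.15]]'; python3 -m inch '[[0,0,-0.02,0,0,0,0.15],[0,0,-0.04,0,0,0,0.15],[0,0,-0.03,0,0,0,-0.1],[0,0,0,0,0,0,-0.4],[0,0,0,0,0,0,-0.4]]';python3 go.py 683.9 102 120 .52
```

```text
clock: 23.65
eef_pos: [455.8, 82.3, 30.8]
tcp_rot: [3.141, 0.0, -0.099]
contact_force: [0.4, 0.7, 0.0]
opening: 0.424
grasp_force: 0.0
clock: 24.15
eef_pos: [456.2, 82.4, 121.2]
tcp_rot: [-3.142, -0.001, -0.099]
contact_force: [-0.3, -0.1, -0.4]
opening: 0.698
grasp_force: 0.0
shift mm [224.6 -42.1   1.5] rotvec deg [  0.   -0.1 -35.5] n 4.6 t 24.1 F [-0.3 -0.1 -0.4] open 0.698 grip 0.0
```

```bash
python3 -m inch '[[0.045,-0.0084,0,0,0,0,-0.4],[0.045,-0.0084,0,0,0,0,-0.4],[0.045,-0.0084,0,0,0,0,-0.4],[0.045,-0.0084,0,0,0,0,-0.4],[0.045,-0.0084,0,0,0,0,-0.4],[0,0,0,0,0,-8,-0.4],[0,0,0,0,0,-8,-0.4],[0,0,0,0,0,-8,-0.4]]'; python3 -m inch '[[0,0,0,0,0,-8,-0.4],[0,0,0,0,0,-3.5,-0.4],[0,0,0,0,0,0,-0.4],[0,0,0,0,0,0,-0.4]]'; python3 look.py small white 683.9 102 .52 26
```

```text
clock: 24.95
eef_pos: [683.0, 101.7, 117.8]
tcp_rot: [-3.141, 0.004, 0.325]
contact_force: [0.1, 0.1, -0.3]
opening: 0.699
grasp_force: 0.0
clock: 25.35
eef_pos: [683.2, 101.8, 119.1]
tcp_rot: [-3.141, 0.002, 0.518]
contact_force: [0.2, 0.5, 0.7]
opening: 0.698
grasp_force: 0.0
[6.83516e+02 1.01072e+02 5.19000e-01] 0.918
shift mm [ 0.2  0.8 93.1] rotvec deg [-0.   0.1 -0. ] n 1.9 t 25.4 F [0.2 0.5 0.7] open 0.698 grip 0.0
```

```bash
python3 -m inch '[[0,0.001,0.035,0,0,0,-0.4],[0,0,0.035,0,0,0,-0.4],[0,0,0.016,0,0,0,-0.3],[0,0,0.007,0,0,0,-0.1],[0,0,0,0,0,0,-0.1],[0,0,0,0,0,0,0]]' 40; python3 -m inch '[[0,0,0,0,0,0,0.15],[0,0,0,0,0,0,0.3],[0,0,0,0,0,0,1],[0,0,0,0,0,0,1],[0,0,0,0,0,0,1]]';  python3 -m inch '[[0,0,-0.01,0,0,0,1],[0,0,-0.02,0,0,0,1],[0,0,-0.04,0,0,0,1],[0,0,0,0,0,0,1],[0,0,0,0,0,0,1]]';python3 go.py 459.2 144.2 95 -.099
```

```text
clock: 26.0
eef_pos: [685.3, 101.1, 28.9]
tcp_rot: [3.141, -0.001, 0.52]
contact_force: [-0.1, -0.1, 0.3]
opening: 0.5
grasp_force: 0.0
clock: 26.5
eef_pos: [685.6, 101.1, 29.5]
tcp_rot: [3.14, -0.002, 0.52]
contact_force: [1.2, 0.7, 6.3]
opening: 0.414
grasp_force: 40.9
clock: 27.0
eef_pos: [685.2, 101.0, 99.5]
tcp_rot: [3.14, -0.002, 0.52]
contact_force: [-0.5, 0.0, -1.4]
opening: 0.413
grasp_force: 40.2
shift mm [-174.6 -149.8    3.9] rotvec deg [ 0.  -0.1 35.5] n 4.6 t 27.0 F [-0.5  0.  -1.4] open 0.413 grip 40.2
```

```bash
python3 -m inch '[[-0.035,-0.03,0,0,0,0,1],[-0.035,-0.03,0,0,0,0,1],[-0.035,-0.03,0,0,0,0,1],[-0.035,-0.03,0,0,0,0,1],[-0.035,-0.03,0,0,0,0,1],[0,0,0,0,0,8,1],[0,0,0,0,0,8,1],[0,0,0,0,0,8,1]]'; python3 -m inch '[[0,0,0,0,0,8,1],[0,0,0,0,0,3.5,1],[0,0,0,0,0,0,1],[0,0,0,0,0,0,1]]';python3 go.py 459.2 144.2 32.5 -.099
```

```text
clock: 27.8
eef_pos: [456.8, 144.0, 97.1]
tcp_rot: [3.141, 0.002, 0.096]
contact_force: [0.5, 0.0, -0.4]
opening: 0.408
grasp_force: 40.3
clock: 28.2
eef_pos: [457.3, 143.9, 97.2]
tcp_rot: [3.141, 0.002, -0.097]
contact_force: [-0.1, 0.3, -0.6]
opening: 0.412
grasp_force: 40.3
shift mm [ 1.9 -0.5 64.7] rotvec deg [0.1 0.1 0.1] n 1.3 t 28.2 F [-0.1  0.3 -0.6] open 0.412 grip 40.3
```

```bash
python3 -m inch '[[0.002,0,0.035,0,0,0,1],[0,0,0.02,0,0,0,1],[0,0,0.004,0,0,0,1],[0,0,0.002,0,0,0,1],[0,0,0.001,0,0,0,1],[0,0,0.001,0,0,0,1],[0,0,0.001,0,0,0,1],[0,0,0,0,0,0,1]]';python3 go.py 459.2 144.2 32.5 -.099;  python3 -m inch '[[0,0,0.001,0,0,0,1],[0,0,0,0,0,0,1],[0,0,0,0,0,0,0.15],[0,0,0,0,0,0,0],[0,0,0,0,0,0,0]]'; python3 -m inch '[[0,0,-0.02,0,0,0,0],[0,0,-0.04,0,0,0,0],[0,0,-0.03,0,0,0,-0.4],[0,0,0,0,0,0,-0.7],[0,0,0,0,0,0,-0.7]]';python3 go.py 624.7 288.5 125 -.763
```

```text
clock: 29.0
eef_pos: [460.2, 143.9, 34.2]
tcp_rot: [3.142, -0.0, -0.099]
contact_force: [-0.4, 0.7, 0.2]
opening: 0.409
grasp_force: 40.3
shift mm [-1.  -0.2  1.7] rotvec deg [ 0. -0. -0.] n 0.0 t 29.0 F [-0.4  0.7  0.2] open 0.409 grip 40.3
clock: 29.5
eef_pos: [459.9, 143.9, 32.8]
tcp_rot: [3.141, 0.0, -0.099]
contact_force: [-0.8, -0.9, 0.2]
opening: 0.497
grasp_force: 0.0
clock: 30.0
eef_pos: [460.3, 144.0, 123.2]
tcp_rot: [-3.141, -0.001, -0.099]
contact_force: [-0.3, -0.1, 0.3]
opening: 0.85
grasp_force: 0.0
shift mm [ 149.3 -160.    -1.5] rotvec deg [-0.  -0.1 38. ] n 4.4 t 30.0 F [-0.3 -0.1  0.3] open 0.85 grip 0.0
```

```bash
python3 -m inch '[[0.03,-0.032,0,0,0,0,-0.7],[0.03,-0.032,0,0,0,0,-0.7],[0.03,-0.032,0,0,0,0,-0.7],[0.03,-0.032,0,0,0,0,-0.7],[0.03,-0.032,0,0,0,0,-0.7],[0,0,0,0,0,8,-0.7],[0,0,0,0,0,8,-0.7],[0,0,0,0,0,8,-0.7]]'; python3 -m inch '[[0,0,0,0,0,8,-0.7],[0,0,0,0,0,6,-0.7],[0,0,0,0,0,0,-0.7],[0,0,0,0,0,0,-0.7]]'; python3 look.py large white 624.7 288.5 -.763 29; python3 -c "
from rig import r; print(r.sense()['qpos'].round(2))"
```

```text
clock: 30.8
eef_pos: [624.1, 288.1, 119.9]
tcp_rot: [3.138, 0.002, -0.523]
contact_force: [-0.7, -0.6, -1.0]
opening: 0.848
grasp_force: 0.0
clock: 31.2
eef_pos: [624.4, 288.0, 121.1]
tcp_rot: [3.139, 0.001, -0.759]
contact_force: [-0.0, -0.3, -0.7]
opening: 0.85
grasp_force: 0.0
[624.603 285.949  -0.7  ] 0.949
shift mm [ 1.6  1.1 92.1] rotvec deg [ 0.1  0.1 -3.4] n 1.8 t 31.2 F [-0.  -0.3 -0.7] open 0.85 grip 0.0
[ 0.43  0.58  1.58 -0.    0.98  2.76]
```

```bash
python3 -m inch '[[0.002,0.001,0.035,0,0,-3.4,-0.7],[0,0,0.035,0,0,0,-0.7],[0,0,0.015,0,0,0,-0.6],[0,0,0.006,0,0,0,-0.5],[0,0,0,0,0,0,-0.4],[0,0,0,0,0,0,-0.35]]' 45; python3 -m inch '[[0,0,0,0,0,0,-0.2],[0,0,0,0,0,0,0],[0,0,0,0,0,0,1],[0,0,0,0,0,0,1],[0,0,0,0,0,0,1]]';  python3 -m inch '[[0,0,-0.01,0,0,0,1],[0,0,-0.02,0,0,0,1],[0,0,-0.045,0,0,0,1],[0,0,0,0,0,0,1],[0,0,0,0,0,0,1]]';python3 go.py 449.5 -167.1 100 -.029
```

```text
clock: 31.85
eef_pos: [626.7, 286.6, 32.9]
tcp_rot: [-3.14, -0.001, -0.703]
contact_force: [0.1, 0.5, 0.2]
opening: 0.673
grasp_force: 0.0
clock: 32.35
eef_pos: [626.8, 286.6, 33.5]
tcp_rot: [-3.14, -0.001, -0.703]
contact_force: [-1.0, -0.4, 6.0]
opening: 0.574
grasp_force: 47.5
clock: 32.85
eef_pos: [626.7, 286.6, 108.8]
tcp_rot: [-3.139, -0.001, -0.703]
contact_force: [-0.1, -0.0, -1.4]
opening: 0.571
grasp_force: 47.2
shift mm [158.1 460.7   7.8] rotvec deg [ -0.1  -0.1 -38.6] n 9.7 t 32.9 F [-0.1 -0.  -1.4] open 0.571 grip 47.2
```

```bash
python3 -m inch '[[0.0144,0.0419,0,0,0,0,1],[0.0144,0.0419,0,0,0,0,1],[0.0144,0.0419,0,0,0,0,1],[0.0144,0.0419,0,0,0,0,1],[0.0144,0.0419,0,0,0,0,1],[0.0144,0.0419,0,0,0,0,1],[0.0144,0.0419,0,0,0,0,1],[0.0144,0.0419,0,0,0,0,1]]'; python3 -m inch '[[0.0144,0.0419,0,0,0,0,1],[0.0144,0.0419,0,0,0,0,1],[0.0144,0.0419,0,0,0,0,1],[0,0,0,0,0,-8,1],[0,0,0,0,0,-8,1],[0,0,0,0,0,-8,1],[0,0,0,0,0,-8,1],[0,0,0,0,0,-6.6,1]]'; python3 -m inch '[[0,0,0,0,0,0,1],[0,0,0,0,0,0,1]]'; python3 go.py 449.5 -167.1 36.5 -.029
```

```text
clock: 33.65
eef_pos: [495.2, -45.4, 106.0]
tcp_rot: [3.14, 0.001, -0.703]
contact_force: [0.5, -1.1, -0.5]
opening: 0.572
grasp_force: 47.3
clock: 34.45
eef_pos: [447.7, -167.6, 106.0]
tcp_rot: [-3.141, 0.002, -0.024]
contact_force: [-0.5, -0.1, -2.2]
opening: 0.574
grasp_force: 47.4
clock: 34.65
eef_pos: [448.1, -167.7, 106.3]
tcp_rot: [-3.142, 0.002, -0.033]
contact_force: [0.9, 0.2, -1.4]
opening: 0.574
grasp_force: 47.4
shift mm [ 1.5 -0.6 69.8] rotvec deg [-0.   0.1 -0.2] n 1.4 t 34.6 F [ 0.9  0.2 -1.4] open 0.574 grip 47.4
```

```bash
python3 -m inch '[[0.001,0,0.035,0,0,0,1],[0,0,0.025,0,0,0,1],[0,0,0.004,0,0,0,1],[0,0,0.002,0,0,0,1],[0,0,0.001,0,0,0,1],[0,0,0.001,0,0,0,1],[0,0,0,0,0,0,1]]';python3 go.py 449.5 -167.1 36.5 -.029;  python3 -m inch '[[0,0,0.0015,0,0,0,1],[0,0,0,0,0,0,1],[0,0,0,0,0,0,-0.2],[0,0,0,0,0,0,-0.32],[0,0,0,0,0,0,-0.32]]'; python3 -m inch '[[0,0,-0.02,0,0,0,-0.32],[0,0,-0.04,0,0,0,-0.32],[0,0,-0.03,0,0,0,-0.6],[0,0,0,0,0,0,-0.9],[0,0,0,0,0,0,-0.9]]';python3 go.py 656.5 -110.8 125 -.888
```

```text
clock: 35.35
eef_pos: [450.1, -168.1, 39.6]
tcp_rot: [3.141, -0.001, -0.03]
contact_force: [0.2, -0.2, -1.6]
opening: 0.567
grasp_force: 47.4
shift mm [-0.6 -1.   3.1] rotvec deg [ 0.  -0.1 -0. ] n 0.1 t 35.4 F [ 0.2 -0.2 -1.6] open 0.567 grip 47.4
clock: 35.85
eef_pos: [449.7, -168.0, 37.4]
tcp_rot: [3.141, 0.0, -0.029]
contact_force: [-0.2, -0.6, -0.2]
opening: 0.658
grasp_force: 0.0
clock: 36.35
eef_pos: [450.0, -168.0, 127.9]
tcp_rot: [3.141, -0.001, -0.029]
contact_force: [-0.3, -0.1, -0.1]
opening: 0.95
grasp_force: 0.0
shift mm [204.7 -63.3   3. ] rotvec deg [ 0.  -0.1 49.2] n 4.3 t 36.4 F [-0.3 -0.1 -0.1] open 0.95 grip 0.0
```

```bash
python3 -m inch '[[0.041,-0.0127,0,0,0,0,-0.9],[0.041,-0.0127,0,0,0,0,-0.9],[0.041,-0.0127,0,0,0,0,-0.9],[0.041,-0.0127,0,0,0,0,-0.9],[0.041,-0.0127,0,0,0,0,-0.9],[0,0,0,0,0,8,-0.9],[0,0,0,0,0,8,-0.9],[0,0,0,0,0,8,-0.9]]'; python3 -m inch '[[0,0,0,0,0,8,-0.9],[0,0,0,0,0,8,-0.9],[0,0,0,0,0,8,-0.9],[0,0,0,0,0,1.2,-0.9],[0,0,0,0,0,0,-0.9],[0,0,0,0,0,0,-0.9]]'; python3 look.py mouse black 656.5 -110.8 -.888 29
```

```text
clock: 37.15
eef_pos: [655.5, -110.0, 124.6]
tcp_rot: [3.14, 0.004, -0.454]
contact_force: [-0.4, 0.6, 0.2]
opening: 0.949
grasp_force: 0.0
clock: 37.75
eef_pos: [656.0, -110.4, 126.4]
tcp_rot: [3.14, 0.001, -0.885]
contact_force: [0.6, 0.3, 0.0]
opening: 0.952
grasp_force: 0.0
[ 658.372 -111.433   -0.881] 0.941
shift mm [ 2.4 -1.3 97.4] rotvec deg [ 0.1  0.  -0.2] n 1.9 t 37.8 F [0.6 0.3 0. ] open 0.952 grip 0.0
```

```bash
python3 -m inch '[[0.002,-0.001,0.04,0,0,0,-0.9],[0,0,0.04,0,0,0,-0.9],[0,0,0.017,0,0,0,-0.8],[0,0,0.006,0,0,0,-0.7],[0,0,0,0,0,0,-0.6],[0,0,0,0,0,0,-0.6]]' 45; python3 go.py 658.4 -111.4 24.5 -.881
```

```text
clock: 38.4
eef_pos: [659.6, -111.6, 25.8]
tcp_rot: [-3.141, -0.002, -0.888]
contact_force: [0.6, -0.7, 0.4]
opening: 0.8
grasp_force: 0.0
shift mm [-0.9  0.8  1.3] rotvec deg [-0.1 -0.1 -0.4] n 0.0 t 38.4 F [ 0.6 -0.7  0.4] open 0.8 grip 0.0
```

```bash
python3 -m inch '[[-0.001,0.001,0.001,0,0,0,-0.5],[0,0,0,0,0,0,-0.35],[0,0,0,0,0,0,-0.2],[0,0,0,0,0,0,1],[0,0,0,0,0,0,1],[0,0,0,0,0,0,1]]' 45;  python3 -m inch '[[0,0,-0.01,0,0,0,1],[0,0,-0.02,0,0,0,1],[0,0,-0.045,0,0,0,1],[0,0,0,0,0,0,1],[0,0,0,0,0,0,1]]';python3 go.py 461.4 -83.4 100 -.029
```

```text
clock: 39.0
eef_pos: [657.7, -111.4, 25.0]
tcp_rot: [-3.141, -0.001, -0.888]
contact_force: [-2.0, 0.6, 8.5]
opening: 0.669
grasp_force: 47.4
clock: 39.5
eef_pos: [658.0, -111.4, 100.3]
tcp_rot: [-3.14, -0.003, -0.888]
contact_force: [-0.5, 0.2, -0.6]
opening: 0.664
grasp_force: 48.7
shift mm [-145.8  134.9   -0.3] rotvec deg [ -0.   -0.2 -49.2] n 4.0 t 39.5 F [-0.5  0.2 -0.6] open 0.664 grip 48.7
```

```bash
python3 -m inch '[[-0.0292,0.027,0,0,0,0,1],[-0.0292,0.027,0,0,0,0,1],[-0.0292,0.027,0,0,0,0,1],[-0.0292,0.027,0,0,0,0,1],[-0.0292,0.027,0,0,0,0,1],[0,0,0,0,0,-8,1],[0,0,0,0,0,-8,1],[0,0,0,0,0,-8,1]]'; python3 -m inch '[[0,0,0,0,0,-8,1],[0,0,0,0,0,-8,1],[0,0,0,0,0,-8,1],[0,0,0,0,0,-1.2,1],[0,0,0,0,0,0,1],[0,0,0,0,0,0,1]]';python3 go.py 461.4 -83.4 28 -.029; python3 - <<'E'
from rig import eyes
import cv2
cv2.imwrite("pics/w7.png",eyes.grab_frame("wrist")["img"])
E
```

```text
clock: 40.3
eef_pos: [459.1, -83.0, 97.7]
tcp_rot: [3.141, 0.002, -0.463]
contact_force: [0.0, 0.4, -0.8]
opening: 0.664
grasp_force: 48.7
clock: 40.9
eef_pos: [459.9, -83.1, 98.0]
tcp_rot: [3.141, 0.001, -0.032]
contact_force: [0.5, -1.1, -1.1]
opening: 0.658
grasp_force: 48.7
shift mm [ 1.6  0.3 70. ] rotvec deg [ 0.   0.1 -0.2] n 1.4 t 40.9 F [ 0.5 -1.1 -1.1] open 0.658 grip 48.7
```

View pics/w7.png

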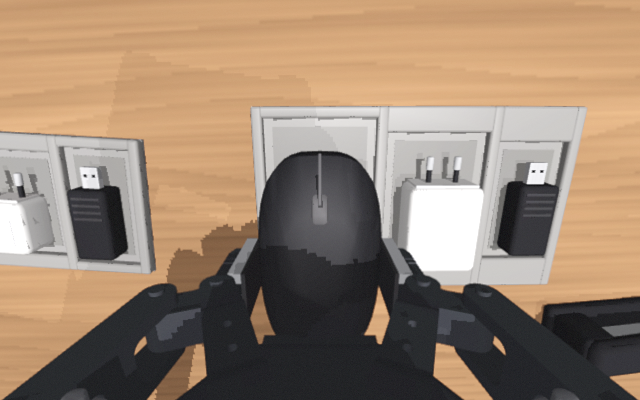

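The mouse (320,240) hangs level in the grip above its pocket. The adapter (440,225) and dongle (527,215) lie flat in their pockets, as do the tablet kit items on the left.

```bash
python3 -m inch '[[0.001,0,0.035,0,0,0,1],[0,0,0.025,0,0,0,1],[0,0,0.004,0,0,0,1],[0,0,0.002,0,0,0,1],[0,0,0.001,0,0,0,1],[0,0,0.001,0,0,0,1],[0,0,0,0,0,0,1]]';python3 go.py 461.4 -83.4 28 -.029
```

```text
clock: 41.65
eef_pos: [461.7, -83.3, 31.1]
tcp_rot: [3.141, -0.001, -0.03]
contact_force: [-0.3, 0.6, -1.1]
opening: 0.663
grasp_force: 48.7
shift mm [-0.3  0.1  3.1] rotvec deg [ 0.  -0.1 -0. ] n 0.1 t 41.6 F [-0.3  0.6 -1.1] open 0.663 grip 48.7
```

```bash
python3 -m inch '[[0,0,0.001,0,0,0,1],[0,0,0.001,0,0,0,1],[0,0,0,0,0,0,1]]'; python3 -m inch '[[0,0,0,0,0,0,-0.4],[0,0,0,0,0,0,-0.52],[0,0,0,0,0,0,-0.55],[0,0,0,0,0,0,-0.55]]'; python3 -m inch '[[0,0,-0.02,0,0,0,-0.55],[0,0,-0.04,0,0,0,-0.55],[0,0,-0.05,0,0,0,-0.55],[0,0,-0.05,0,0,0,-0.55],[0.04,-0.02,-0.01,0,0,0,-0.55],[0.04,-0.02,0,0,0,0,-0.55],[0,0,0,0,0,0,-0.55]]'; python3 - <<'E'
from fit import *
from rig import r,eyes
import pickle
f=eyes.grab_frame("top"); g=eyes.grab_frame("wrist")["img"]
for n,p,k in [("web",(516,405,1.6),"black"),("mouse",(461.4,-83.4,-.03),"black"),("large",(449.7,-168,-.03),"white"),("dongle",(449.5,-236.3,-.03),"black"),("dongle",(455.8,82.3,-.1),"black")]:
    x,i=fit(f,n,p,k); print(n,x.round(3),round(i,3))
o=cv2.resize(f["img"][180:310,160:520],(800,289),interpolation=cv2.INTER_CUBIC)
cv2.imwrite("pics/end.png",np.vstack([o,cv2.resize(g,(480,300),interpolation=cv2.INTER_AREA) if 0 else cv2.copyMakeBorder(cv2.resize(g,(480,300)),0,0,0,320,0)]))
E
```

```text
clock: 41.95
eef_pos: [461.1, -83.2, 28.4]
tcp_rot: [3.141, 0.0, -0.029]
contact_force: [0.4, 0.2, -0.7]
opening: 0.665
grasp_force: 48.7
clock: 42.35
eef_pos: [461.2, -83.2, 28.3]
tcp_rot: [3.141, 0.0, -0.029]
contact_force: [0.9, 1.3, 0.1]
opening: 0.772
grasp_force: 0.0
clock: 43.05
eef_pos: [547.4, -43.9, 199.8]
tcp_rot: [-3.142, -0.006, -0.028]
contact_force: [-0.1, 0.2, -0.7]
opening: 0.777
grasp_force: 0.0
web [515.681 405.467   3.306] 0.83
mouse [ 4.60081e+02 -8.29030e+01 -2.60000e-02] 0.947
large [ 4.87728e+02 -2.02089e+02 -2.30000e-02] 0.263
dongle [ 4.46443e+02 -2.35948e+02 -4.30000e-02] 0.933
dongle [ 4.53548e+02  8.20980e+01 -1.22000e-01] 0.864
```

View pics/end.png

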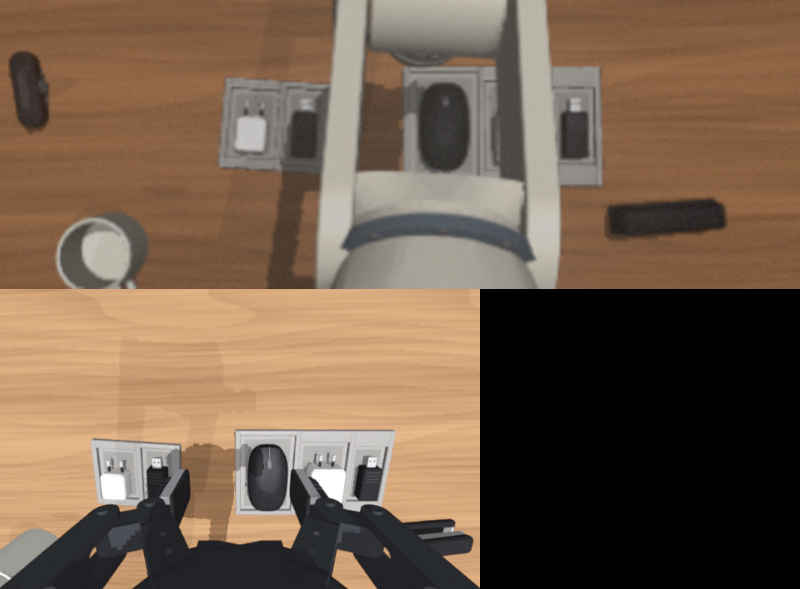

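All five things lie in their pockets: mouse (444,127), small adapter (251,133) and dongles (304,132) and (575,132), with the large adapter visible in the wrist view (328,480). The webcam, mug and stapler have not moved, so I hand in.

```bash
python3 -m inch '[[0,0,0,0,0,0,-0.55],[0,0,0,0,0,0,-0.55],[0,0,0,0,0,0,-0.55]]'; python3 -c "
from rig import r; print(r.sign_off())"
```

```text
clock: 43.45
eef_pos: [541.6, -45.9, 198.1]
tcp_rot: [3.141, 0.001, -0.03]
contact_force: [-0.9, -0.4, -0.1]
opening: 0.777
grasp_force: 0.0
the job is handed in; nothing more can be done
None
```

Both kits are made up and the job is handed in at 43.5 s; the final pictures show all five things flat in their pockets (one network adapter was rolled onto its side during gripping and set flat again before placing) and the webcam, mug and stapler in place, though sign-off returned no verdict.

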